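# Load a filled mould under the ratchet curing stand

### The arm

A 7-joint arm with a two-finger parallel gripper is mounted at the origin on the work surface. World frame = base frame: x ahead of the robot, y to its left, z up, the work surface at z = 0. Lengths are in m, angles in rad, forces in N, time in s.
With the tool pointing down it reaches from about 0.425 to 0.875 m from the base axis. Payload 9.9 kg.
Tool frame: the origin (TCP) lies midway between the tips of the shut fingers; the grasp point (between the pads) lies 19 mm behind it (env.pinch_z is the distance from the TCP to the grasp point, in m); z points along the fingers, y is the line along which they close (so a half turn about z gives the same grasp; the last joint's range is limited). The gripper opens to 85 mm and grips with 20 to 120 N. Pads are 22 mm wide; open, the fingers measure 114 mm over their backs; the gripper's body (76 mm by 85 mm) begins 54 mm behind the grasp point. The pads swing forward as they close: fully open they stand 13 mm farther back than shut.
Start: joints at [1.066, 0.576, 0.025, 1.437, -0.015, 1.129, -0.057], TCP at [0.276, -0.616, 0.231] pointing down, gripper open.
Joint ranges: [-2.76, 2.76], [-0.34, 2.15], [-1.52, 1.57], [0.19, 2.46], [-1.09, 4.23], [0.17, 1.99], [-2.82, 2.82]. Speed limits (rad/s): [2.22, 2.22, 3.01, 3.01, 3.14, 3.14, 3.14].

### API

Orientations are given as a 3x3 rotation matrix whose columns are the frame's x, y, z axes.
In Python, from workcell import env gives the robot as it stands.
- The arm moves only by the tool step_arm, never from a script. Its argument "commands" is a list of rows, each an object of numbers: "dx", "dy", "dz": the shift along the tool's x, y, z in mm; "spin": the turn about the tool's z in rad. In form: [{"dx": .., "dy": .., "dz": .., "spin": ..}, ...]. A call has 1 to 12 rows; each row is the pose to reach, as a shift and turn from the pose commanded when the call began, along the tool's axes at that moment; what a row does not reach only later rows make up. A row lasts 1/8 s, in which the tool goes at most 62.5 mm and 10.7 degrees, less where a joint would pass 70% of its speed; a pose out of reach is approached as far as the arm can. A call with a gripper value outside its range is refused whole. "gripper" is the closure, from 0 (fully open) to 1 (shut), set as the call begins (left out, the last holds). The fingers move at their own pace and stop on an object; the grip force is fixed at half the most. Time passes only in rows, so rows that repeat a pose let the fingers close. It gives the time, the measured TCP pose, the force, the opening and the grip force at its end, in the units of the state.
- env.state(): the state, without advancing time (a new reading comes with each control period).
- env.grab_frame(name): name is "side" or "top" or "wrist"; returns (picture, depth): 420x560x3 uint8, red, green, blue; 420x560 float32, m along the optical axis (not along the pixel's ray), 0 where there is no reading.
- env.camera_model(name): a dict with "camera_matrix" (3x3 intrinsics, pixels), "position" and "attitude" of the camera in the world; the wrist camera has in their place "mount" (4x4, takes a point from camera to tool coordinates, whose origin is the TCP and whose axes are the flange's). Camera axes: x right, y down, z forward; pixel columns grow to the right and rows downward; lengths in m; the calibration is good to about 2 mm. A picture is of the moment at which its call begins: read the wrist's pose just before it. camera_model takes no time and is no camera call.
- env.finish_job(): hands the job in; it is judged then, once.
The state is a dict: "time_s": time; "joint_pos": joint angles; "joint_velocities": joint speeds; "joint_efforts": joint torques, N m; "position": TCP position; "tcp_rot": TCP orientation; "force": force on the tool from outside, world axes, zero at the start; "moment": the same for the moment, N m; "opening": opening from 0.0 (shut) to 1.0 (fully open); "grip_force": force on a finger pad.
Only numpy, scipy, OpenCV 4.12 (cv2) and the standard library are available. Lean on these libraries where they do the work, as an engineer would, in place of code of your own. Each camera call takes 0.05 s, during which the arm holds its last target. There are 200 camera calls.

### The job

Put the filled blue mould to cure in the ratchet stand: pull the weighted head up by its black crossbar until the pawl holds it by itself clear of the mould's height, then take the mould from its wooden rack and, keeping it level, slide it along the channel under the raised head, plain end fully home at the back stop and brass pouring mouth out at the open end, and let go. Then press the pawl's red tab so that the head slides down and rests on the mould, and let the pawl spring back. Leave the other three things on the bench where they are.

Things in the scene. Friction and masses are not known exactly. Their poses are not given: they have to be found in the camera images.
- stand: Fixed grey curing stand. Origin on the bench under its sliding rail. Axes: y along the bed, the mould goes in towards +y; z up; x across. The column, 42 mm across, 150 mm high, stands round the rail from y = -12 to 4 mm; the bed, 12 mm over the bench, reaches from the stop (y = -16 mm) out to y = -140 mm
- stop (a point): Foot of the stand's back stop, on its face, at the top of the bed, on the channel's centre line; stand's axes. Before it (-y) lies the channel: two steel fences 10 mm high, 36 mm apart inside, from the stop to 58 mm before it, then flared out to 73 mm before it. From 58 to 124 mm before the stop the bed is only a tongue 28 mm wide, so fingers can pass beside it
- handle (a point): Middle of the black crossbar on top of the sliding rail: 70 mm long along the stand's x axis, 14 mm thick, on a neck 10 mm thick and 18 mm long. 180 mm over the bench with the head lowest; rises with the head; clear all round. Lifting takes 6 to 15 N
- head (a joint): Height of the head in m, 0 (lowest) to 0.064. The pawl catches at 0.012, 0.024, 0.036, 0.048, 0.060; let go between, it sinks to the tooth below. Starts at 0 or 0.012. The head, a brass weight 26 mm wide and 16 mm thick with its pad, reaches over the channel to 45 mm before the stop; its underside is 21 mm over the bench at 0. Lying on the mould in the channel it reads 0.027
- pawl (a joint): Angle of the sprung red pawl in rad: 0 at rest in the teeth, grows as the tab is pressed down; from 0.2 on it is clear of the teeth and the head slides down by its own weight, damped, in under half a second; end stop 0.42. Springs back when let go. To catch a tooth the head must rise 2 mm or more past that height first
- tab (a point): Middle of the top of the pawl's red thumb tab, 26 x 26 mm, 4 mm thick, 70 mm over the bench, 82 mm to the +y side of the rail, clear above. It swings about a pivot 61 mm nearer the rail: pressing its middle 18 mm down turns the pawl 0.3 rad. Takes 2 to 6 N
- mould_mid (a point): Centre of the loose mould: blue block 32 mm (x) by 120 mm (y) by 36 mm (z, up) with a silver parting line, 0.25 kg. A brass pouring mouth 24 mm wide stands 9 mm up from its top, 46 mm from the centre towards -y; the +y end is the plain end that goes to the stop. It starts in the rack, bottom 8 mm over the bench
- mould_tail (a point): Middle of the lower edge of the mould's plain end face, 60 mm from the mould's centre along +y and 18 mm below it
- rack: Fixed wooden rack, 76 x 134 mm, floor 8 mm thick, origin under its centre. The mould lies centred in it with the same axes. Two walls, 36 mm apart inside, 6 mm thick, 40 mm over the bench, flank it from its pouring end to 5 mm past its middle: only the last 55 mm, at the plain end, can be gripped, so put it down and take it by its other end to go under the head
- collet: Bystander: black round collet with a steel band, 80 mm across, 26 mm high, origin under its centre
- gem_box: Bystander: white plastic box 85 x 62 x 34 mm, origin under its centre
- mop: Bystander: tan polishing mop on a foot, 52 mm across, 60 mm high, origin under its centre
There are look-alikes about, which are no part of the job. There is more than one size of the part that bears mould_mid; the job needs the middle-sized.

How it is judged:
By the outcome, as a careful person would: the job done as asked, in the order asked, and still so for the second after the job is handed in, with the robot touching nothing.
It also fails if it takes over 72 s, if anything falls off the work surface, if the arm or the gripper's body presses on something with over 40 N, if the wrist force passes 120 N, or if a joint passes its speed limit or range.

## Working session

There is one attempt and no reset: what is moved stays moved. The work goes in short steps, Python scripts to look and compute and a tool call to move; the robot and the scene stay as the last step left them, time stands still between calls to the robot, and variables do not carry over. Pictures are saved under pics/ and viewed, at most 12 in all, crops included, and the job is handed in when it is done.

Besides the shell and the picture viewer there is one more tool, called after ">>>" by a JSON object that holds its "name" and its "arguments", one argument or row to a line. step_arm: Moves the arm, as the interface text tells. Its arguments: {"type":"object","properties":{"commands":{"type":"array"},"gripper":{"type":"number"}},"required":["commands"]}

```bash
mkdir -p pics; ls
cat > h.py <<'E'
import numpy as np, cv2
from workcell import env
def cloud(name):
    s=env.state(); img,d=env.grab_frame(name); m=env.camera_model(name)
    K=np.array(m["camera_matrix"]); v,u=np.indices(d.shape)
    P=np.stack([(u-K[0,2])/K[0,0]*d,(v-K[1,2])/K[1,1]*d,d],-1)
    if "mount" in m:
        M=np.array(m["mount"]); P=P@M[:3,:3].T+M[:3,3]
        R=np.array(s["tcp_rot"]); t=np.array(s["position"])
    else: R=np.array(m["attitude"]); t=np.array(m["position"])
    W=P@R.T+t; W[d==0]=np.nan
    return img,W
E
python3 - <<'E'
from h import *
for n in ("top","side"):
    i,W=cloud(n); cv2.imwrite(f"pics/{n}0.png",i[:,:,::-1]); np.savez(f"{n}0.npz",i=i,W=W)
    print(env.camera_model(n))
print(env.state(), env.pinch_z)
E
```

```text
pics
{'camera_matrix': array([[539.60981856,   0.        , 280.24982863],
       [  0.        , 539.60981856, 208.68945798],
       [  0.        ,   0.        ,   1.        ]]), 'position': array([ 0.31966154, -0.08736109,  1.33276894]), 'attitude': array([[-0.10710522, -0.97057247,  0.21567927],
       [-0.99423199,  0.10577211, -0.01774829],
       [-0.00558685, -0.21633617, -0.97630295]])}
{'camera_matrix': array([[394.50723905,   0.        , 277.28794833],
       [  0.        , 394.50723905, 217.33534237],
       [  0.        ,   0.        ,   1.        ]]), 'position': array([0.36133134, 0.60508883, 0.61468676]), 'attitude': array([[-0.96353246, -0.13923   ,  0.22851742],
       [-0.26723096,  0.54497254, -0.79472797],
       [-0.01388575, -0.82681312, -0.5623053 ]])}
{'time_s': 0.1, 'joint_pos': array([ 1.06617184,  0.57644681,  0.02480956,  1.43780574, -0.01501876,
        1.12902277, -0.05653931]), 'joint_velocities': array([ 0.00027529, -0.00037238, -0.00100857, -0.00183044, -0.00043973,
        0.00048711,  0.00027092]), 'joint_efforts': array([ 5.36450185e-03, -7.67303681e+01,  2.25769915e+00, -2.86606801e+01,
        1.59489474e-02,  8.55747436e-03, -4.38497784e-05]), 'position': array([ 0.27561313, -0.61572304,  0.23053531]), 'tcp_rot': array([[ 9.12745437e-01,  4.08528270e-01, -6.47940265e-04],
       [ 4.08528782e-01, -9.12744436e-01,  1.35207905e-03],
       [-3.90413574e-05, -1.49880623e-03, -9.99998876e-01]]), 'force': array([ 0.51421766, -0.68430854,  0.55501526]), 'moment': array([-0.03297784, -0.0093635 , -0.01593781]), 'grip_force': 0.0, 'opening': 0.9975421747420464} 0.0187
```

View pics/top0.png

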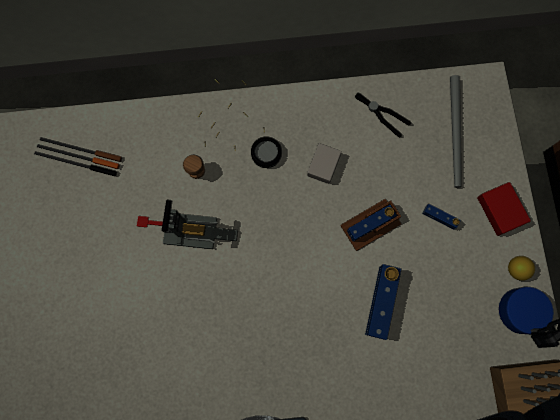

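View pics/side0.png

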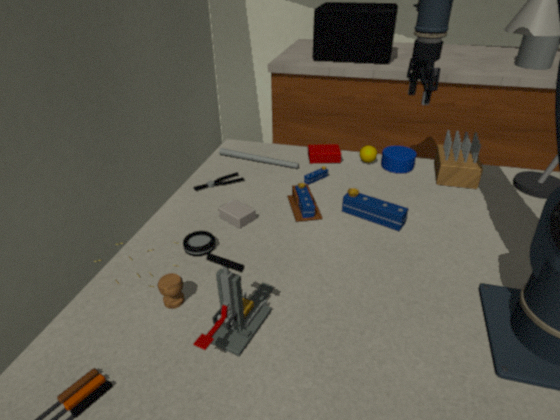

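The top view shows three blue moulds: the one in the rack at (372,221), a small one at (442,216) and a big one at (385,302). The stand is at about (190,230), its crossbar at (168,218) and the red tab at (143,221). The middle-sized mould is the one in the rack. Next I'll measure these.

Run:
```python
from h import *
D=np.load("top0.npz"); i=D["i"]; W=D["W"]
hsv=cv2.cvtColor(i,cv2.COLOR_RGB2HSV)
def roi(u0,v0,u1,v1):
    m=np.zeros(i.shape[:2],bool); m[v0:v1,u0:u1]=1; return m
def rep(n,m,q=True):
    P=W[m]; P=P[~np.isnan(P[:,0])]
    r=cv2.minAreaRect((P[:,:2]*1000).astype(np.float32))
    print(n,len(P),"mean",P.mean(0).round(4),"z",np.percentile(P[:,2],[5,50,95]).round(4),"rect",np.round(r[0],1),np.round(r[1],1),round(r[2],1)); return P
blue=(hsv[...,0]>100)&(hsv[...,0]<130)&(hsv[...,1]>120)
red=((hsv[...,0]<8)|(hsv[...,0]>172))&(hsv[...,1]>170)
z=W[...,2]
for n,b in dict(rackm=(335,190,412,255),small=(415,195,470,235),big=(355,255,415,345)).items():
    m=roi(*b)&(blue|((hsv[...,0]>10)&(hsv[...,0]<25)&(hsv[...,1]>150)&(z>.046)))
    rep(n,m&blue)
r=roi(335,190,412,255); rep("racktop",r&(z>.04)&(z<.049)); rep("mouth",r&(z>.049)); rep("rack>6mm",r&(z>.005))
s=roi(130,190,250,260)
rep("tab",s&red&(np.indices(z.shape)[1]<150)); rep("redall",s&red)
rep("bar",s&(z>.165))
rep("col",s&(z>.14)&(z<.155)); rep("bed",s&(z>.008)&(z<.03)); rep("head",s&(z>.03)&(z<.06))
for n,b in dict(collet=(245,130,290,175),box=(300,140,350,190),mop=(178,148,208,182)).items(): rep(n,roi(*b)&(z>.01))
c=i[185:265,125:255]; c2=i[180:260,330:470]
a=cv2.resize(c,None,fx=5,fy=5); b=cv2.resize(c2,None,fx=4.64,fy=4.64)
cv2.imwrite("pics/crop.png",cv2.resize(c2,None,fx=5.5,fy=5.5,interpolation=2)[:,:,::-1])
```

```text
rackm 562 mean [ 0.5444 -0.3224  0.0425] z [0.0296 0.0434 0.0482] rect [ 549.1 -329. ] [ 34.3 120. ] 24.4
small 339 mean [ 0.548  -0.5011  0.0226] z [0.0056 0.0252 0.0304] rect [ 547.9 -506.2] [86.8 23.8] 54.9
big 1301 mean [ 0.3484 -0.3235  0.0479] z [0.0203 0.0502 0.0553] rect [ 356.2 -329.6] [ 45.8 169.1] 69.8
racktop 634 mean [ 0.5496 -0.3325  0.0439] z [0.0406 0.0438 0.048 ] rect [ 550.9 -333.8] [ 47.5 128.5] 23.0
mouth 44 mean [ 0.5613 -0.3587  0.0516] z [0.0492 0.0506 0.0555] rect [ 553.7 -337.3] [26.5 97.3] 23.0
rack>6mm 1675 mean [ 0.5481 -0.3322  0.0269] z [0.0056 0.035  0.0477] rect [ 556.1 -337.9] [188.9 160.8] 83.8
tab 110 mean [0.6035 0.2199 0.0696] z [0.0655 0.0696 0.0737] rect [602.9 218.4] [28.9 24.2] 75.7
redall 161 mean [0.6009 0.2093 0.0711] z [0.0653 0.0694 0.0746] rect [589.8 182. ] [107.5  25.4] 70.4
bar 204 mean [0.5855 0.139  0.1846] z [0.1795 0.1851 0.189 ] rect [586.9 139.6] [14.3 69.8] 77.3
col 101 mean [0.5851 0.1324 0.148 ] z [0.1412 0.1485 0.1526] rect [585.3 133.7] [13.2 43. ] 75.8
bed 1167 mean [0.5714 0.0904 0.0136] z [0.0087 0.0125 0.0226] rect [585.5  98.7] [216.5 141.7] 78.9
head 289 mean [0.5798 0.1118 0.0385] z [0.0317 0.0372 0.0541] rect [584.1 132.6] [107.9  39.5] 87.2
collet 736 mean [ 0.7628 -0.0911  0.0196] z [0.0114 0.0189 0.0287] rect [762.7 -91.1] [78.7 78.3] 56.8
box 849 mean [ 0.7131 -0.2327  0.0327] z [0.0243 0.0335 0.0378] rect [ 715.9 -234. ] [61.9 87.6] 62.6
mop 371 mean [0.7347 0.0902 0.0538] z [0.0131 0.0584 0.0632] rect [737.4  92. ] [48.7 50.1] 10.4
```

View pics/crop.png

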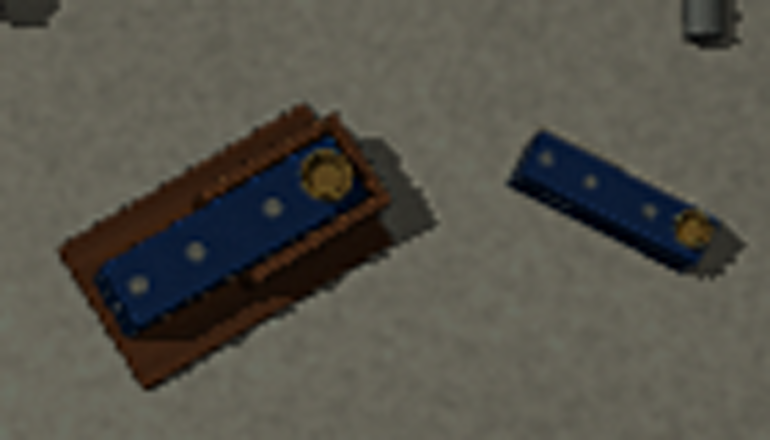

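The crop confirms it: the racked mould is the middle size (measured 120×34 mm). Its brass mouth is at crop (327,175) and its plain end at the lower left. The stand's rail is at about (0.586, 0.139) with its y-axis at about 77.5° to world x. The crossbar top at about 0.187 puts the head at 0.

```bash
cat >> h.py <<'E'
def go(x,y,z,yaw_deg):
    "needed move for TCP (mm) with tool y at yaw_deg (mod 180)"
    s=env.state(); R=np.array(s["tcp_rot"]); p=np.array(s["position"])*1000
    d=R.T@(np.array([x,y,z])-p); cur=np.degrees(np.arctan2(R[1,1],R[0,1]))
    e=(yaw_deg-cur+90)%180-90
    print("t",round(s["time_s"],2),"pos",p.round(1),"yaw",cur.round(2),"dx,dy,dz",d.round(1),"spin",round(-np.radians(e),4),"F",np.round(s["force"],1),"op",round(s["opening"],3),"grip",round(s["grip_force"],1))
E
python3 -c "
from h import *
go(586.5,100,330,77.5)
print(env.camera_model('wrist'))"
```

```text
t 0.1 pos [ 275.6 -615.7  230.5] yaw -65.89 dx,dy,dz [ 576.2 -526.4  -98.7] spin 0.639 F [ 0.5 -0.7  0.6] op 0.998 grip 0.0
{'camera_matrix': array([[364.45807968,   0.        , 282.69860021],
       [  0.        , 364.45807968, 204.87552335],
       [  0.        ,   0.        ,   1.        ]]), 'mount': array([[-5.96043667e-04, -9.53705023e-01, -3.00743036e-01,
         7.64898077e-02],
       [ 9.99999709e-01, -4.25535029e-04, -6.32462192e-04,
        -1.02659454e-03],
       [ 4.75205673e-04, -3.00743326e-01,  9.53705000e-01,
        -1.42744228e-01],
       [ 0.00000000e+00,  0.00000000e+00,  0.00000000e+00,
         1.00000000e+00]])}
```

>>> {"name": "step_arm", "arguments": {
  "commands": [
    {"dx":48,"dy":-44,"dz":-100,"spin":0.15},
    {"dx":96,"dy":-88,"dz":-100,"spin":0.3},
    {"dx":144,"dy":-132,"dz":-100,"spin":0.45},
    {"dx":192,"dy":-175,"dz":-100,"spin":0.64},
    {"dx":240,"dy":-219,"dz":-100,"spin":0.64},
    {"dx":288,"dy":-263,"dz":-100,"spin":0.64},
    {"dx":336,"dy":-307,"dz":-100,"spin":0.64},
    {"dx":384,"dy":-351,"dz":-100,"spin":0.64},
    {"dx":432,"dy":-395,"dz":-100,"spin":0.64},
    {"dx":480,"dy":-438,"dz":-100,"spin":0.64},
    {"dx":528,"dy":-482,"dz":-100,"spin":0.64},
    {"dx":576,"dy":-526,"dz":-100,"spin":0.64}
  ]
}}

```text
time_s: 1.6
position: [0.56, 0.0388, 0.3311]
tcp_rot: [[0.976, -0.218, -0.0], [-0.218, -0.976, -0.0], [-0.0, 0.0, -1.0]]
force: [1.8, -1.0, 0.3]
opening: 1.002
grip_force: 0.0
```

>>> {"name": "step_arm", "arguments": {
  "commands": [
    {"dx":0},
    {"dx":0},
    {"dx":0},
    {"dx":0}
  ]
}}

```text
invalid input
```

>>> {"name": "step_arm", "arguments": {
  "commands": [
    {"dx":0,"dy":0,"dz":0,"spin":0},
    {"dx":0,"dy":0,"dz":0,"spin":0},
    {"dx":0,"dy":0,"dz":0,"spin":0}
  ]
}}

```text
time_s: 1.98
position: [0.5592, 0.0354, 0.3313]
tcp_rot: [[0.976, -0.22, -0.0], [-0.22, -0.976, -0.001], [-0.0, 0.001, -1.0]]
force: [-0.4, -0.6, -0.1]
opening: 1.001
grip_force: 0.0
```

Run:
```python
from h import *
i,W=cloud("wrist"); cv2.imwrite("pics/w1.png",i[:,:,::-1]); np.savez("w1.npz",i=i,W=W)
hsv=cv2.cvtColor(i,cv2.COLOR_RGB2HSV); z=W[...,2]
red=((hsv[...,0]<8)|(hsv[...,0]>172))&(hsv[...,1]>170)
def rep(n,m):
    P=W[m&~np.isnan(z)]
    if len(P)<5: print(n,len(P)); return
    r=cv2.minAreaRect((P[:,:2]*1000).astype(np.float32))
    print(n,len(P),"z",np.percentile(P[:,2],[5,50,95]).round(4),"rect",np.round(r[0],1),np.round(r[1],1),round(r[2],1),"v,u",np.argwhere(m).mean(0).round())
near=(abs(W[...,0]-.58)<.1)&(abs(W[...,1]-.1)<.17)
rep("tab",near&red&(W[...,1]>.2)); rep("bar",near&(z>.17)&(z<.2)); rep("col",near&(z>.145)&(z<.155)); rep("bed",near&(z>.009)&(z<.015)); rep("fence",near&(z>.0195)&(z<.025)&(W[...,1]<.12))
brass=(hsv[...,0]>10)&(hsv[...,0]<30)&(hsv[...,1]>100)&near&(z>.025)
rep("head",brass)
go(586.5,139,175,77.5)
```

```text
tab 587 z [0.0686 0.0701 0.0715] rect [599.3 217.6] [38.5 29.4] 76.7 v,u [159. 113.]
bar 1502 z [0.1803 0.1857 0.1876] rect [586.3 142.7] [13.9 69.7] 77.6 v,u [181. 149.]
col 639 z [0.1465 0.1497 0.1546] rect [585.5 139. ] [17.1 41.9] 77.6 v,u [173. 168.]
bed 3920 z [0.0104 0.012  0.0134] rect [576.   95.6] [180.5  79.4] 77.4 v,u [145. 237.]
fence 412 z [0.0204 0.022  0.0234] rect [572.9  89.8] [68.7 53.3] 81.3 v,u [150. 238.]
head 1948 z [0.0355 0.1075 0.4144] rect [556.5  61.1] [180.2  67.8] 69.4 v,u [258. 247.]
t 2.02 pos [559.3  35.4 331.4] yaw -102.69 dx,dy,dz [   3.7 -107.1  156.4] spin -0.0034 F [-0.2 -0.5  0.4] op 1.001 grip 0.0
```

View pics/w1.png

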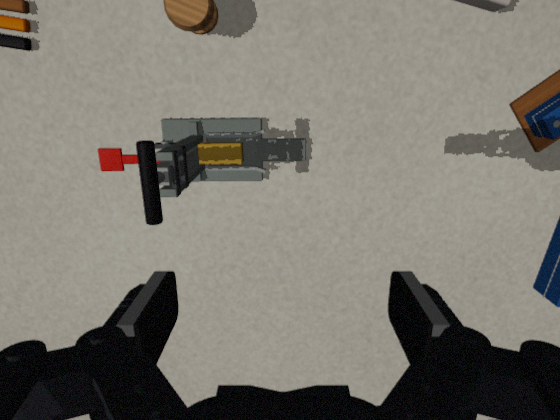

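The view shows the crossbar at (150,182), the tab at (112,159) and the head at (220,153). The axis is 77.6° and the rail is at about (586, 141). Next I'll grip the crossbar.

>>> {"name": "step_arm", "arguments": {
  "commands": [
    {"dx":3,"dy":-55,"dz":50,"spin":0},
    {"dx":3,"dy":-109,"dz":90,"spin":0},
    {"dx":3,"dy":-109,"dz":120,"spin":0},
    {"dx":3,"dy":-109,"dz":145,"spin":0},
    {"dx":3,"dy":-109,"dz":167,"spin":0},
    {"dx":3,"dy":-109,"dz":167,"spin":0},
    {"dx":3,"dy":-109,"dz":167,"spin":0}
  ],
  "gripper": 0.3
}}

```text
time_s: 2.9
position: [0.5868, 0.1422, 0.1653]
tcp_rot: [[0.976, -0.219, 0.001], [-0.219, -0.976, 0.0], [0.001, -0.001, -1.0]]
force: [0.5, -0.3, 0.7]
opening: 0.702
grip_force: 0.0
```

```bash
python3 -c "
from h import *
go(586.3,141,164,77.6)"
```

```text
t 2.9 pos [586.8 142.2 165.3] yaw -102.62 dx,dy,dz [-0.3  1.3  1.3] spin -0.0039 F [ 0.5 -0.3  0.7] op 0.702 grip 0.0
```

Close, then lift about 55 mm (past 48 mm, with margin).

>>> {"name": "step_arm", "arguments": {
  "commands": [
    {"dx":0,"dy":0,"dz":0,"spin":0},
    {"dx":0,"dy":0,"dz":0,"spin":0},
    {"dx":0,"dy":0,"dz":0,"spin":0},
    {"dx":0,"dy":0,"dz":0,"spin":0},
    {"dx":0,"dy":0,"dz":0,"spin":0},
    {"dx":0,"dy":0,"dz":0,"spin":0}
  ],
  "gripper": 1.0
}}

```text
time_s: 3.65
position: [0.5864, 0.1425, 0.1651]
tcp_rot: [[0.976, -0.218, 0.001], [-0.218, -0.976, -0.0], [0.001, -0.0, -1.0]]
force: [-0.7, -0.9, 5.7]
opening: 0.139
grip_force: 58.4
```

>>> {"name": "step_arm", "arguments": {
  "commands": [
    {"dx":0,"dy":0,"dz":-10,"spin":0},
    {"dx":0,"dy":0,"dz":-20,"spin":0},
    {"dx":0,"dy":0,"dz":-30,"spin":0},
    {"dx":0,"dy":0,"dz":-40,"spin":0},
    {"dx":0,"dy":0,"dz":-50,"spin":0},
    {"dx":0,"dy":0,"dz":-56,"spin":0},
    {"dx":0,"dy":0,"dz":-56,"spin":0},
    {"dx":0,"dy":0,"dz":-56,"spin":0}
  ]
}}

```text
time_s: 4.65
position: [0.5863, 0.1425, 0.2204]
tcp_rot: [[0.976, -0.218, 0.0], [-0.218, -0.976, -0.0], [0.0, 0.0, -1.0]]
force: [2.2, -0.6, -6.3]
opening: 0.134
grip_force: 65.4
```

>>> {"name": "step_arm", "arguments": {
  "commands": [
    {"dx":0,"dy":0,"dz":3,"spin":0},
    {"dx":0,"dy":0,"dz":6,"spin":0},
    {"dx":0,"dy":0,"dz":7,"spin":0},
    {"dx":0,"dy":0,"dz":7,"spin":0}
  ]
}}

```text
time_s: 5.15
position: [0.5863, 0.1425, 0.2133]
tcp_rot: [[0.976, -0.218, 0.0], [-0.218, -0.976, -0.0], [0.0, 0.0, -1.0]]
force: [2.9, -3.3, -4.0]
opening: 0.137
grip_force: 65.6
```

>>> {"name": "step_arm", "arguments": {
  "commands": [
    {"dx":0,"dy":0,"dz":0,"spin":0},
    {"dx":0,"dy":0,"dz":0,"spin":0},
    {"dx":0,"dy":0,"dz":0,"spin":0},
    {"dx":0,"dy":0,"dz":0,"spin":0},
    {"dx":0,"dy":0,"dz":-40,"spin":0},
    {"dx":0,"dy":0,"dz":-90,"spin":0},
    {"dx":0,"dy":50,"dz":-110,"spin":0},
    {"dx":0,"dy":100,"dz":-110,"spin":0},
    {"dx":0,"dy":100,"dz":-110,"spin":0},
    {"dx":0,"dy":100,"dz":-110,"spin":0}
  ],
  "gripper": 0.3
}}

```text
time_s: 6.4
position: [0.5645, 0.0457, 0.3234]
tcp_rot: [[0.976, -0.217, 0.0], [-0.217, -0.976, 0.001], [-0.0, -0.001, -1.0]]
force: [0.2, 0.4, -0.1]
opening: 0.7
grip_force: 0.0
```

Run:
```python
from h import *
i,W=cloud("wrist"); np.savez("w2.npz",i=i,W=W); z=W[...,2]
hsv=cv2.cvtColor(i,cv2.COLOR_RGB2HSV)
near=(abs(W[...,0]-.58)<.1)&(abs(W[...,1]-.1)<.17)
def rep(n,m):
    P=W[m&~np.isnan(z)]
    if len(P)<5: print(n,len(P)); return
    r=cv2.minAreaRect((P[:,:2]*1000).astype(np.float32))
    print(n,len(P),"z",np.percentile(P[:,2],[5,50,95]).round(4),"rect",np.round(r[0],1),np.round(r[1],1),round(r[2],1))
rep("bar",near&(z>.2)&(z<.26)); rep("head",near&(z>.07)&(z<.1)&(W[...,1]<.12)); rep("col",near&(z>.145)&(z<.155))
T=np.array([[.9767,-.2147],[.2147,.9767]]) # rows stand x,y
XY=(W[...,:2]*1000-[586.3,141])@T.T
def span(n,m,y0,y1):
    P=XY[m&(XY[...,1]>y0)&(XY[...,1]<y1)]; print(n,y0,y1,len(P),np.percentile(P[:,0],[1,99]).round(1) if len(P) else '')
for y in (-85,-100,-120): span("tongue",(z>.008)&(z<.015)&(abs(XY[...,0])<25),y-4,y+4)
for y in (-70,-80): span("fence",(z>.018)&(z<.026),y-4,y+4)
P=XY[(z>.008)&(z<.015)&(abs(XY[...,0])<12)&(XY[...,1]<-60)]; print("ymin",np.percentile(P[:,1],1))
P=XY[(hsv[...,1]>150)&((hsv[...,0]<8)|(hsv[...,0]>172))&(abs(z-.07)<.006)&(XY[...,1]>68)]; print("tab",P.min(0),P.max(0))
# mould end of rack from here not needed
a=np.radians(114.2); c=np.array([549.5,-330]); g=c+36*np.array([np.cos(a),np.sin(a)]); print(g); go(g[0],g[1],260,a*180/np.pi+90)
```

```text
bar 2516 z [0.203  0.2333 0.2355] rect [586.1 142.2] [14.9 70. ] 78.1
head 931 z [0.0783 0.0848 0.0862] rect [577.8 103. ] [39.5 26.1] 77.6
col 586 z [0.1461 0.1496 0.1518] rect [585.8 140.9] [20.6 42.1] 77.7
tongue -89 -81 135 [-19.4  17.5]
tongue -104 -96 132 [-13.1  13.3]
tongue -124 -116 133 [-13.2  13.4]
fence -74 -66 49 [-22.3  22.5]
fence -84 -76 53 [-26.2  26.5]
ymin -436.56196409183195
tab [-12.67881447  71.9902607 ] [11.1954974 97.6048058]
[ 534.74277078 -297.16367582]
t 6.45 pos [564.5  46.4 323.2] yaw -102.49 dx,dy,dz [ 45.2 341.9  62.9] spin 0.9305 F [ 0.1 -0.3  0.5] op 0.701 grip 0.0
```

Bar top at 0.235, so the head is held at 0.048. The centre line checks out too, with the tongue at ±13 about it. Now over to the racked mould.

>>> {"name": "step_arm", "arguments": {
  "commands": [
    {"dx":7,"dy":55,"dz":10,"spin":0.15},
    {"dx":14,"dy":110,"dz":20,"spin":0.3},
    {"dx":22,"dy":165,"dz":30,"spin":0.45},
    {"dx":30,"dy":220,"dz":40,"spin":0.6},
    {"dx":38,"dy":275,"dz":50,"spin":0.75},
    {"dx":45,"dy":320,"dz":60,"spin":0.88},
    {"dx":45,"dy":342,"dz":63,"spin":0.93},
    {"dx":45,"dy":342,"dz":63,"spin":0.93},
    {"dx":45,"dy":342,"dz":63,"spin":0.93}
  ],
  "gripper": 0.1
}}

```text
time_s: 7.58
position: [0.5351, -0.2962, 0.2604]
tcp_rot: [[0.413, -0.911, 0.001], [-0.911, -0.413, 0.001], [-0.001, -0.001, -1.0]]
force: [0.2, 0.4, -0.8]
opening: 0.9
grip_force: 0.0
```

Run:
```python
from h import *
i,W=cloud("wrist"); cv2.imwrite("pics/w3.png",i[:,:,::-1]); z=W[...,2]
hsv=cv2.cvtColor(i,cv2.COLOR_RGB2HSV)
near=(np.hypot(W[...,0]-.55,W[...,1]+.33)<.11)
m=near&(hsv[...,0]>100)&(hsv[...,0]<130)&(hsv[...,1]>100)&(abs(z-.044)<.004)
P=W[m]; r=cv2.minAreaRect((P[:,:2]*1000).astype(np.float32)); print(r,np.percentile(P[:,2],[5,50,95]))
for n,mm in dict(mouth=near&(z>.0495)&(z<.06),wall=near&(abs(z-.04)<.002)&(hsv[...,0]<20)).items():
    r=cv2.minAreaRect((W[mm][:,:2]*1000).astype(np.float32)); print(n,r)
print(env.state()["joint_pos"].round(2)); go(534.7,-297.2,15,24.2)
```

```text
((507.4052734375, -345.2000427246094), (119.645263671875, 118.48655700683594), 23.670204162597656) [0.04280942 0.04404601 0.04531122]
mouth ((509.6009521484375, -351.15362548828125), (22.7890567779541, 142.03440856933594), 72.4708023071289)
wall ((561.511474609375, -357.3017272949219), (48.02470779418945, 71.07695007324219), 24.28371810913086)
[ 0.29  0.46  0.22  1.58 -0.11  1.11 -2.18]
t 7.62 pos [ 535.2 -296.2  260.5] yaw -155.61 dx,dy,dz [  0.9   1.1 245.5] spin 0.0033 F [ 0.1 -0.2 -0.2] op 0.897 grip 0.0
```

View pics/w3.png

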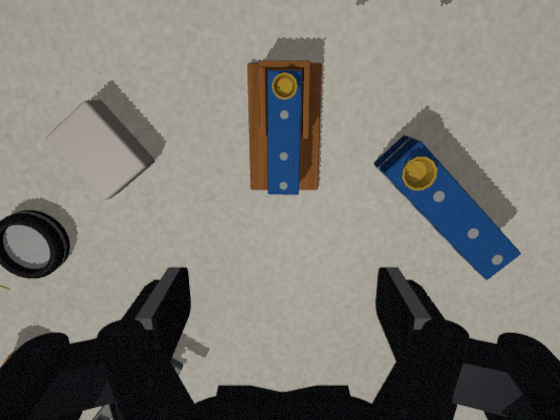

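The view shows the racked mould at (284,130), mouth (285,86). It lies at 114.3° with its centre at about (549, -329.5), and the large decoy is at (445,205). To keep joint 7 in range at the stand I need the opposite wrist turn, so I'll spin half a turn here.

>>> {"name": "step_arm", "arguments": {
  "commands": [
    {"dx":0,"dy":0,"dz":0,"spin":-0.18},
    {"dx":0,"dy":0,"dz":0,"spin":-0.36},
    {"dx":0,"dy":0,"dz":0,"spin":-0.54},
    {"dx":0,"dy":0,"dz":0,"spin":-0.72},
    {"dx":0,"dy":0,"dz":0,"spin":-0.9},
    {"dx":0,"dy":0,"dz":0,"spin":-1.08},
    {"dx":0,"dy":0,"dz":0,"spin":-1.26},
    {"dx":0,"dy":0,"dz":0,"spin":-1.44},
    {"dx":0,"dy":0,"dz":0,"spin":-1.57}
  ]
}}

```text
time_s: 8.75
position: [0.5348, -0.2967, 0.2609]
tcp_rot: [[0.909, 0.416, 0.001], [0.416, -0.909, 0.0], [0.001, 0.0, -1.0]]
force: [-0.7, 0.3, -0.4]
opening: 0.899
grip_force: 0.0
```

>>> {"name": "step_arm", "arguments": {
  "commands": [
    {"dx":0,"dy":0,"dz":30,"spin":-0.18},
    {"dx":0,"dy":0,"dz":60,"spin":-0.36},
    {"dx":0,"dy":0,"dz":90,"spin":-0.54},
    {"dx":0,"dy":0,"dz":110,"spin":-0.72},
    {"dx":0,"dy":0,"dz":130,"spin":-0.9},
    {"dx":0,"dy":0,"dz":150,"spin":-1.08},
    {"dx":0,"dy":0,"dz":160,"spin":-1.26},
    {"dx":0,"dy":0,"dz":160,"spin":-1.44},
    {"dx":0,"dy":0,"dz":160,"spin":-1.575},
    {"dx":0,"dy":0,"dz":160,"spin":-1.575},
    {"dx":0,"dy":0,"dz":160,"spin":-1.575}
  ]
}}

```text
time_s: 10.12
position: [0.5345, -0.2977, 0.1007]
tcp_rot: [[-0.411, 0.912, 0.001], [0.912, 0.411, -0.0], [-0.0, 0.0, -1.0]]
force: [-0.3, -0.0, 0.4]
opening: 0.903
grip_force: 0.0
```

Run:
```python
from h import *
go(534.2,-296.7,15,24.3); print(env.state()["joint_pos"].round(2))
```

```text
t 10.12 pos [ 534.5 -297.7  100.7] yaw 24.25 dx,dy,dz [ 1.1  0.1 85.7] spin -0.0008 F [-0.3 -0.   0.4] op 0.903 grip 0.0
[ 0.78  0.67 -0.56  1.75  0.45  0.86  0.44]
```

>>> {"name": "step_arm", "arguments": {
  "commands": [
    {"dx":1,"dy":0,"dz":30,"spin":0},
    {"dx":1,"dy":0,"dz":60,"spin":0},
    {"dx":1,"dy":0,"dz":80,"spin":0},
    {"dx":1,"dy":0,"dz":85,"spin":0},
    {"dx":1,"dy":0,"dz":85,"spin":0},
    {"dx":1,"dy":0,"dz":85,"spin":0}
  ]
}}

```text
time_s: 10.88
position: [0.5343, -0.2978, 0.0163]
tcp_rot: [[-0.412, 0.911, 0.001], [0.911, 0.412, -0.001], [-0.001, 0.001, -1.0]]
force: [0.1, 0.5, 0.2]
opening: 0.902
grip_force: 0.0
```

>>> {"name": "step_arm", "arguments": {
  "commands": [
    {"dx":0,"dy":0,"dz":0,"spin":0},
    {"dx":0,"dy":0,"dz":0,"spin":0},
    {"dx":0,"dy":0,"dz":0,"spin":0},
    {"dx":0,"dy":0,"dz":0,"spin":0},
    {"dx":0,"dy":0,"dz":0,"spin":0},
    {"dx":0,"dy":0,"dz":0,"spin":0}
  ],
  "gripper": 1.0
}}

```text
time_s: 11.62
position: [0.534, -0.2976, 0.0158]
tcp_rot: [[-0.412, 0.911, 0.001], [0.911, 0.412, -0.0], [-0.001, 0.001, -1.0]]
force: [-0.6, 0.5, 5.6]
opening: 0.364
grip_force: 60.6
```

>>> {"name": "step_arm", "arguments": {
  "commands": [
    {"dx":0,"dy":0,"dz":-10,"spin":0},
    {"dx":0,"dy":0,"dz":-25,"spin":0},
    {"dx":0,"dy":0,"dz":-45,"spin":0},
    {"dx":0,"dy":0,"dz":-65,"spin":0},
    {"dx":0,"dy":0,"dz":-75,"spin":0},
    {"dx":0,"dy":0,"dz":-75,"spin":0},
    {"dx":0,"dy":0,"dz":-75,"spin":0}
  ]
}}

```text
time_s: 12.5
position: [0.5332, -0.2974, 0.0897]
tcp_rot: [[-0.412, 0.911, -0.001], [0.911, 0.412, 0.0], [0.001, -0.001, -1.0]]
force: [-0.3, -0.0, -1.6]
opening: 0.366
grip_force: 59.6
```

Run:
```python
from h import *
go(534.1,-96.3,40,-12.4); print(env.state()["joint_pos"].round(2),env.state()["moment"])
i,W=cloud("side"); cv2.imwrite("pics/s4.png",cv2.resize(i[120:300,200:440],None,fx=3.2,fy=3.2)[:,:,::-1])
```

```text
t 12.5 pos [ 533.2 -297.4   89.7] yaw 24.35 dx,dy,dz [182.8  83.8  49.8] spin 0.6414 F [-0.3 -0.  -1.6] op 0.366 grip 59.6
[ 0.78  0.68 -0.56  1.76  0.46  0.84  0.43] [ 0.09086029  0.02083704 -0.00584821]
```

View pics/s4.png

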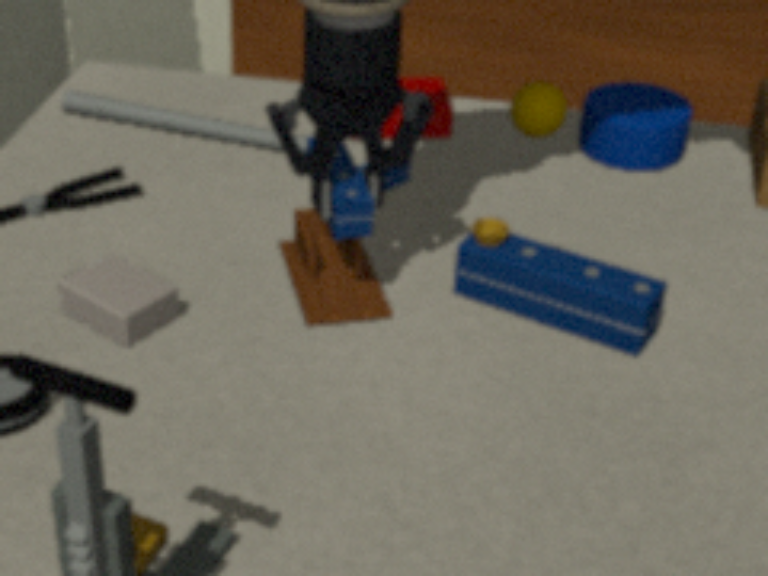

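The mould is held and clear of the rack, at crop (350,210). I'll carry it to the free bench in line with the channel, turning it to the stand's axis on the way.

>>> {"name": "step_arm", "arguments": {
  "commands": [
    {"dx":20,"dy":9,"dz":0,"spin":0.07},
    {"dx":45,"dy":20,"dz":0,"spin":0.16},
    {"dx":70,"dy":32,"dz":0,"spin":0.25},
    {"dx":95,"dy":44,"dz":0,"spin":0.34},
    {"dx":120,"dy":55,"dz":10,"spin":0.43},
    {"dx":145,"dy":67,"dz":25,"spin":0.52},
    {"dx":165,"dy":76,"dz":40,"spin":0.6},
    {"dx":183,"dy":84,"dz":50,"spin":0.641},
    {"dx":183,"dy":84,"dz":50,"spin":0.641},
    {"dx":183,"dy":84,"dz":50,"spin":0.641}
  ]
}}

```text
time_s: 13.8
position: [0.5347, -0.0969, 0.0402]
tcp_rot: [[0.214, 0.977, -0.0], [0.977, -0.214, -0.0], [-0.001, -0.0, -1.0]]
force: [-0.2, -0.3, -1.9]
opening: 0.362
grip_force: 59.6
```

Run:
```python
from h import *
go(534.1,-96.3,9,-12.4); print(env.state()["joint_pos"].round(2),env.state()["tcp_rot"].round(4))
```

```text
t 13.8 pos [534.7 -96.9  40.2] yaw -12.35 dx,dy,dz [ 0.5 -0.7 31.2] spin 0.0009 F [-0.2 -0.3 -1.9] op 0.362 grip 59.6
[ 0.3   0.64 -0.32  1.98  0.35  0.57 -0.47] [[ 2.139e-01  9.769e-01 -4.000e-04]
 [ 9.769e-01 -2.139e-01 -5.000e-04]
 [-6.000e-04 -3.000e-04 -1.000e+00]]
```

>>> {"name": "step_arm", "arguments": {
  "commands": [
    {"dx":0,"dy":0,"dz":10,"spin":0},
    {"dx":0,"dy":0,"dz":20,"spin":0},
    {"dx":0,"dy":0,"dz":27,"spin":0},
    {"dx":0,"dy":0,"dz":30,"spin":0},
    {"dx":0,"dy":0,"dz":32,"spin":0},
    {"dx":0,"dy":0,"dz":32,"spin":0}
  ]
}}

```text
time_s: 14.55
position: [0.5348, -0.0961, 0.0083]
tcp_rot: [[0.214, 0.977, 0.0], [0.977, -0.214, 0.0], [0.0, 0.0, -1.0]]
force: [-0.1, 0.7, -2.0]
opening: 0.36
grip_force: 59.6
```

>>> {"name": "step_arm", "arguments": {
  "commands": [
    {"dx":0,"dy":0,"dz":0.7,"spin":0},
    {"dx":0,"dy":0,"dz":1,"spin":0},
    {"dx":0,"dy":0,"dz":1,"spin":0}
  ]
}}

```text
time_s: 14.92
position: [0.5349, -0.0961, 0.0078]
tcp_rot: [[0.214, 0.977, 0.001], [0.977, -0.214, -0.0], [-0.0, 0.001, -1.0]]
force: [-1.2, 0.7, 4.8]
opening: 0.366
grip_force: 60.6
```

>>> {"name": "step_arm", "arguments": {
  "commands": [
    {"dx":0,"dy":0,"dz":0,"spin":0},
    {"dx":0,"dy":0,"dz":0,"spin":0},
    {"dx":0,"dy":0,"dz":0,"spin":0},
    {"dx":0,"dy":0,"dz":0,"spin":0},
    {"dx":0,"dy":0,"dz":-40,"spin":0},
    {"dx":0,"dy":0,"dz":-90,"spin":0},
    {"dx":-50,"dy":0,"dz":-140,"spin":0},
    {"dx":-100,"dy":0,"dz":-180,"spin":0},
    {"dx":-150,"dy":0,"dz":-180,"spin":0},
    {"dx":-150,"dy":0,"dz":-180,"spin":0},
    {"dx":-150,"dy":0,"dz":-180,"spin":0}
  ],
  "gripper": 0.2
}}

```text
time_s: 16.3
position: [0.5023, -0.2424, 0.1871]
tcp_rot: [[0.215, 0.977, -0.0], [0.977, -0.215, 0.001], [0.001, -0.0, -1.0]]
force: [-1.2, 0.3, -0.7]
opening: 0.798
grip_force: 0.0
```

```bash
cat >> h.py <<'E'
def mould(c0,zt,tol=.004):
    i,W=cloud("wrist"); z=W[...,2]; hsv=cv2.cvtColor(i,cv2.COLOR_RGB2HSV)
    near=np.hypot(W[...,0]-c0[0]/1e3,W[...,1]-c0[1]/1e3)<.085
    m=near&(hsv[...,0]>100)&(hsv[...,0]<130)&(hsv[...,1]>100)&(abs(z-zt)<tol)
    P=W[m]; r=cv2.minAreaRect((P[:,:2]*1000).astype(np.float32)); print("mould top",len(P),r,np.percentile(P[:,2],[5,50,95]).round(4))
    q=W[near&(z>zt+.006)&(z<zt+.012)]; print("mouth",len(q),q.mean(0).round(4) if len(q) else "")
    T=np.array([[.9767,-.2147],[.2147,.9767]]); print("centre in stand axes",(np.array(r[0])-[586.7,143])@T.T)
    return i,W
E
python3 - <<'E'
from h import *
i,W=mould((526,-130),.036); cv2.imwrite("pics/w5.png",i[:,:,::-1])
go(513,-192,13,-12.4)
E
```

```text
mould top 3836 ((523.2681274414062, -146.23587036132812), (82.51773834228516, 31.34261131286621), 78.01602935791016) [0.0348 0.0361 0.0373]
mouth 320 [ 0.5173 -0.1728  0.0445]
centre in stand axes [ 1.45031439e-01 -2.96115498e+02]
t 16.35 pos [ 502.7 -241.5  187. ] yaw -12.31 dx,dy,dz [ 50.5  -0.4 174.1] spin 0.0016 F [-0.8  0.7  0.3] op 0.805 grip 0.0
```

View pics/w5.png

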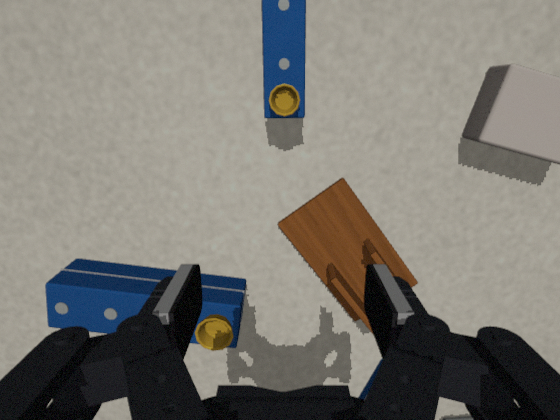

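The mould is down, level and on the stand's axis (78.0° against 77.6°), with its mouth at (285,99) as expected. Its centre is at stand (0, -277.5). I'll grip it at the mouth end.

```bash
python3 -c "
from h import *
go(517.2,-173,6,-12.2)"
```

```text
t 16.35 pos [ 502.7 -241.5  187. ] yaw -12.31 dx,dy,dz [ 69.9  -0.3 181.1] spin -0.0019 F [-0.8  0.7  0.3] op 0.805 grip 0.0
```

>>> {"name": "step_arm", "arguments": {
  "commands": [
    {"dx":40,"dy":0,"dz":30,"spin":0},
    {"dx":70,"dy":0,"dz":70,"spin":0},
    {"dx":70,"dy":0,"dz":110,"spin":0},
    {"dx":70,"dy":0,"dz":150,"spin":0},
    {"dx":70,"dy":0,"dz":172,"spin":0},
    {"dx":70,"dy":0,"dz":180,"spin":0},
    {"dx":70,"dy":0,"dz":180,"spin":0},
    {"dx":70,"dy":0,"dz":180,"spin":0}
  ]
}}

```text
time_s: 17.35
position: [0.5182, -0.1742, 0.0082]
tcp_rot: [[0.214, 0.977, 0.001], [0.977, -0.214, -0.0], [0.0, 0.001, -1.0]]
force: [-0.3, -0.1, 0.2]
opening: 0.799
grip_force: 0.0
```

>>> {"name": "step_arm", "arguments": {
  "commands": [
    {"dx":0,"dy":0,"dz":0,"spin":0},
    {"dx":0,"dy":0,"dz":0,"spin":0},
    {"dx":0,"dy":0,"dz":0,"spin":0},
    {"dx":0,"dy":0,"dz":0,"spin":0},
    {"dx":0,"dy":0,"dz":0,"spin":0},
    {"dx":0,"dy":0,"dz":0,"spin":0}
  ],
  "gripper": 1.0
}}

```text
time_s: 18.1
position: [0.5179, -0.1745, 0.0081]
tcp_rot: [[0.215, 0.977, 0.001], [0.977, -0.215, -0.0], [-0.0, 0.001, -1.0]]
force: [-1.8, -0.7, 6.3]
opening: 0.366
grip_force: 59.9
```

>>> {"name": "step_arm", "arguments": {
  "commands": [
    {"dx":0,"dy":0,"dz":-4,"spin":0},
    {"dx":0,"dy":0,"dz":-10,"spin":0},
    {"dx":0,"dy":0,"dz":-18,"spin":0},
    {"dx":0,"dy":0,"dz":-20,"spin":0},
    {"dx":0,"dy":0,"dz":-20,"spin":0},
    {"dx":0,"dy":0,"dz":-20,"spin":0}
  ]
}}

```text
time_s: 18.85
position: [0.5174, -0.1743, 0.0271]
tcp_rot: [[0.214, 0.977, -0.0], [0.977, -0.214, 0.0], [-0.0, -0.0, -1.0]]
force: [-0.1, 0.0, -2.1]
opening: 0.364
grip_force: 59.5
```

Run:
```python
from h import *
mould((526,-125),.052,.006)
# stand y target before flare: tail 95 before stop -> centre y=-171, TCP y=-217
y=-217; go(586.7+.2147*y,143+.9767*y,26,-12.4); print(env.state()["joint_pos"].round(2))
```

```text
mould top 28672 ((524.8309936523438, -130.2462158203125), (114.93289947509766, 53.37662887573242), 78.44010925292969) [0.054  0.0551 0.0561]
mouth 2325 [ 0.5165 -0.1728  0.0615]
centre in stand axes [  -1.76149596 -280.16285465]
t 18.9 pos [ 517.4 -174.3   27.1] yaw -12.38 dx,dy,dz [107.8  -0.4   1.1] spin 0.0004 F [ 0.2  0.1 -1.8] op 0.37 grip 59.5
[ 0.45  0.67 -0.32  1.98  0.38  0.55 -0.35]
```

>>> {"name": "step_arm", "arguments": {
  "commands": [
    {"dx":20,"dy":-0.3,"dz":0,"spin":0},
    {"dx":40,"dy":-0.3,"dz":0,"spin":0},
    {"dx":60,"dy":-0.3,"dz":2,"spin":0},
    {"dx":70,"dy":-0.3,"dz":5,"spin":0},
    {"dx":80,"dy":-0.3,"dz":6,"spin":0},
    {"dx":95,"dy":-0.3,"dz":6,"spin":0},
    {"dx":108,"dy":-0.3,"dz":6,"spin":0},
    {"dx":108,"dy":-0.3,"dz":6,"spin":0},
    {"dx":108,"dy":-0.3,"dz":6,"spin":0}
  ]
}}

```text
time_s: 20.02
position: [0.5403, -0.0692, 0.0213]
tcp_rot: [[0.214, 0.977, -0.0], [0.977, -0.214, -0.0], [-0.001, -0.0, -1.0]]
force: [0.5, 0.2, -2.2]
opening: 0.363
grip_force: 59.5
```

Run:
```python
from h import *
i,W=cloud("wrist"); cv2.imwrite("pics/w6.png",i[:,:,::-1]); z=W[...,2]
T=np.array([[.9767,-.2147],[.2147,.9767]]); XY=(W[...,:2]*1000-[586.7,143])@T.T
for y in (-65,-50): 
    for sgn in (1,-1):
        P=XY[(abs(z-.022)<.002)&(abs(XY[...,1]-y)<4)&(sgn*XY[...,0]>5)&(abs(XY[...,0])<40)]; print(y,sgn,len(P),np.percentile(P[:,0],[2,98]).round(1) if len(P) else "")
hsv=cv2.cvtColor(i,cv2.COLOR_RGB2HSV); b=(hsv[...,0]>100)&(hsv[...,0]<130)&(hsv[...,1]>100)&(abs(z-.049)<.004)
for y in (-165,-150,-135,-120): 
    P=XY[b&(abs(XY[...,1]-y)<4)]; print("mould",y,np.percentile(P[:,0],[1,99]).round(1) if len(P) else "")
y=-217; go(586.7+.2147*y,143+.9767*y,21,-12.4)
```

```text
-65 1 0 
-65 -1 0 
-50 1 0 
-50 -1 0 
mould -165 [-16.4  14.4]
mould -150 [-16.4  14.5]
mould -135 [-16.3  14.4]
mould -120 [-16.4  14.5]
t 20.07 pos [540.2 -69.5  21.3] yaw -12.42 dx,dy,dz [ 0.5 -0.2  0.3] spin -0.0003 F [-0.5  0.2 -2.2] op 0.361 grip 59.5
```

View pics/w6.png

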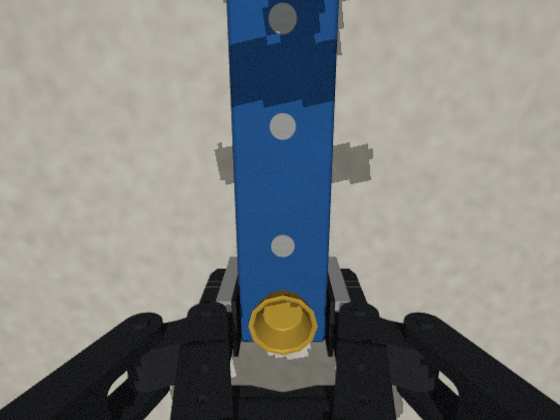

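The mould is straight in the grip, with its edges parallel to the stand's axis. Sliding it in slowly now.

>>> {"name": "step_arm", "arguments": {
  "commands": [
    {"dx":8,"dy":0,"dz":0,"spin":0},
    {"dx":16,"dy":0,"dz":0,"spin":0},
    {"dx":24,"dy":0,"dz":0,"spin":0},
    {"dx":30,"dy":0,"dz":0,"spin":0},
    {"dx":36,"dy":0,"dz":0,"spin":0},
    {"dx":42,"dy":0,"dz":0,"spin":0},
    {"dx":46,"dy":0,"dz":0,"spin":0},
    {"dx":46,"dy":0,"dz":0,"spin":0}
  ]
}}

```text
time_s: 21.08
position: [0.5503, -0.0235, 0.0213]
tcp_rot: [[0.214, 0.977, 0.0], [0.977, -0.214, 0.0], [0.0, 0.0, -1.0]]
force: [-0.4, 0.5, -2.7]
opening: 0.363
grip_force: 59.5
```

>>> {"name": "step_arm", "arguments": {
  "commands": [
    {"dx":7,"dy":0,"dz":0,"spin":0},
    {"dx":14,"dy":0,"dz":0,"spin":0},
    {"dx":21,"dy":0,"dz":0,"spin":0},
    {"dx":28,"dy":0,"dz":0,"spin":0},
    {"dx":34,"dy":0,"dz":0,"spin":0},
    {"dx":38,"dy":0,"dz":0,"spin":0},
    {"dx":38,"dy":0,"dz":0,"spin":0}
  ]
}}

```text
time_s: 21.95
position: [0.5585, 0.0137, 0.0213]
tcp_rot: [[0.214, 0.977, 0.0], [0.977, -0.214, 0.0], [0.0, 0.0, -1.0]]
force: [0.5, -0.4, -1.7]
opening: 0.362
grip_force: 59.5
```

Run:
```python
from h import *
y=-123.3; go(586.7+.2147*y,143+.9767*y,20.5,-12.4)
i,W=cloud("side"); cv2.imwrite("pics/s7.png",cv2.resize(i[200:360,130:350],None,fx=3.6,fy=3.6)[:,:,::-1])
```

```text
t 21.95 pos [558.5  13.7  21.3] yaw -12.35 dx,dy,dz [ 9.1 -0.2  0.8] spin 0.0009 F [ 0.5 -0.4 -1.7] op 0.362 grip 59.5
```

View pics/s7.png

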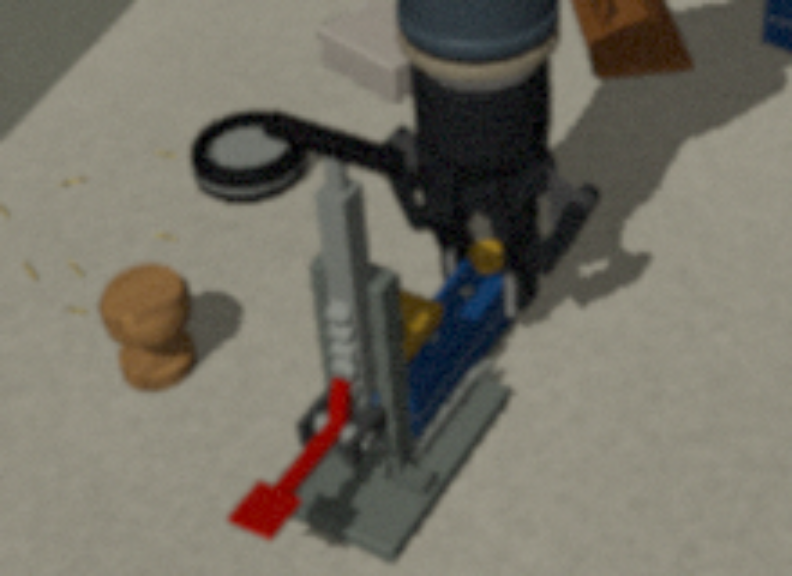

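The mould is under the raised head with its mouth outward at crop (487,255). Now the last centimetre: lower it onto the bed and push gently to the stop.

>>> {"name": "step_arm", "arguments": {
  "commands": [
    {"dx":2,"dy":0,"dz":0.5,"spin":0},
    {"dx":4,"dy":0,"dz":0.5,"spin":0},
    {"dx":6,"dy":0,"dz":0.5,"spin":0},
    {"dx":7,"dy":0,"dz":0.5,"spin":0},
    {"dx":7,"dy":0,"dz":0.5,"spin":0}
  ]
}}

```text
time_s: 22.62
position: [0.5599, 0.0202, 0.0208]
tcp_rot: [[0.214, 0.977, -0.0], [0.977, -0.214, 0.0], [0.0, -0.0, -1.0]]
force: [-0.4, -0.2, -1.1]
opening: 0.366
grip_force: 59.5
```

>>> {"name": "step_arm", "arguments": {
  "commands": [
    {"dx":1,"dy":0,"dz":0,"spin":0},
    {"dx":2,"dy":0,"dz":0,"spin":0},
    {"dx":2,"dy":0,"dz":0,"spin":0}
  ]
}}

```text
time_s: 23.0
position: [0.5603, 0.0222, 0.0208]
tcp_rot: [[0.214, 0.977, -0.0], [0.977, -0.214, 0.0], [0.0, -0.0, -1.0]]
force: [1.2, -0.1, -2.2]
opening: 0.363
grip_force: 59.5
```

>>> {"name": "step_arm", "arguments": {
  "commands": [
    {"dx":1,"dy":0,"dz":0,"spin":0},
    {"dx":1.5,"dy":0,"dz":0,"spin":0},
    {"dx":1.5,"dy":0,"dz":0,"spin":0}
  ]
}}

```text
time_s: 23.38
position: [0.5605, 0.0228, 0.0207]
tcp_rot: [[0.215, 0.977, -0.0], [0.977, -0.215, -0.001], [-0.001, -0.0, -1.0]]
force: [-0.4, -3.4, -1.6]
opening: 0.359
grip_force: 59.5
```

>>> {"name": "step_arm", "arguments": {
  "commands": [
    {"dx":0.5,"dy":0,"dz":0,"spin":0},
    {"dx":1,"dy":0,"dz":0,"spin":0},
    {"dx":1,"dy":0,"dz":0,"spin":0}
  ]
}}

```text
time_s: 23.75
position: [0.5604, 0.0229, 0.0208]
tcp_rot: [[0.216, 0.976, -0.001], [0.976, -0.216, -0.002], [-0.002, -0.001, -1.0]]
force: [-1.5, -6.8, 0.5]
opening: 0.363
grip_force: 59.6
```

The stop is reached (7 N, and TCP y = -122.9 against -123.3 predicted). Seat it on the bed and release.

>>> {"name": "step_arm", "arguments": {
  "commands": [
    {"dx":0,"dy":0,"dz":0.6,"spin":0},
    {"dx":0,"dy":0,"dz":1,"spin":0},
    {"dx":0,"dy":0,"dz":1,"spin":0}
  ]
}}

```text
time_s: 24.12
position: [0.5604, 0.0228, 0.0201]
tcp_rot: [[0.216, 0.976, -0.001], [0.976, -0.216, -0.002], [-0.002, -0.0, -1.0]]
force: [-3.2, -7.2, 4.6]
opening: 0.364
grip_force: 60.4
```

>>> {"name": "step_arm", "arguments": {
  "commands": [
    {"dx":0,"dy":0,"dz":0,"spin":0},
    {"dx":0,"dy":0,"dz":0,"spin":0},
    {"dx":0,"dy":0,"dz":0,"spin":0},
    {"dx":0,"dy":0,"dz":0,"spin":0}
  ],
  "gripper": 0.2
}}

```text
time_s: 24.62
position: [0.561, 0.0248, 0.0198]
tcp_rot: [[0.214, 0.977, 0.0], [0.977, -0.214, 0.0], [0.0, 0.0, -1.0]]
force: [0.6, -0.2, 0.3]
opening: 0.8
grip_force: 0.0
```

>>> {"name": "step_arm", "arguments": {
  "commands": [
    {"dx":-5,"dy":0,"dz":-20,"spin":0},
    {"dx":-20,"dy":0,"dz":-50,"spin":0},
    {"dx":-45,"dy":0,"dz":-80,"spin":0},
    {"dx":-70,"dy":0,"dz":-90,"spin":0},
    {"dx":-90,"dy":0,"dz":-90,"spin":0},
    {"dx":-90,"dy":0,"dz":-90,"spin":0},
    {"dx":-90,"dy":0,"dz":-90,"spin":0}
  ]
}}

```text
time_s: 25.5
position: [0.5415, -0.0624, 0.1092]
tcp_rot: [[0.214, 0.977, -0.001], [0.977, -0.214, 0.001], [0.001, -0.001, -1.0]]
force: [-0.2, 1.0, 0.4]
opening: 0.804
grip_force: 0.0
```

Run:
```python
from h import *
i,W=cloud("wrist"); z=W[...,2]; cv2.imwrite("pics/w8.png",i[:,:,::-1])
T=np.array([[.9767,-.2147],[.2147,.9767]]); XY=(W[...,:2]*1000-[586.7,143])@T.T
hsv=cv2.cvtColor(i,cv2.COLOR_RGB2HSV); b=(hsv[...,0]>100)&(hsv[...,0]<130)&(hsv[...,1]>100)&(abs(XY[...,0])<30)&(XY[...,1]>-170)
P=np.c_[XY,z*1000][b&(z>.04)]; print("top z",np.percentile(P[:,2],[5,50,95]).round(1),"y",np.percentile(P[:,1],[.5,99.5]).round(1),"x",np.percentile(P[:,0],[1,99]).round(1))
for y in (-130,-110,-90,-70):
    q=P[abs(P[:,1]-y)<4]; print(y,len(q),np.percentile(q[:,0],[1,99]).round(1) if len(q) else "",np.median(q[:,2]).round(1) if len(q) else "")
print("fence", [np.percentile(XY[(abs(z-.022)<.002)&(abs(XY[...,1]-y)<4)&(abs(XY[...,0])<35)][:,0],[2,50,98]).round(1) for y in (-85,-78) if ((abs(z-.022)<.002)&(abs(XY[...,1]-y)<4)&(abs(XY[...,0])<35)).any()])
y=-165; go(586.7+.2147*y,143+.9767*y,30,-12.4)
```

```text
Traceback (most recent call last):
ValueError: all the input arrays must have same number of dimensions, but the array at index 0 has 3 dimension(s) and the array at index 1 has 2 dimension(s)
```

View pics/w8.png

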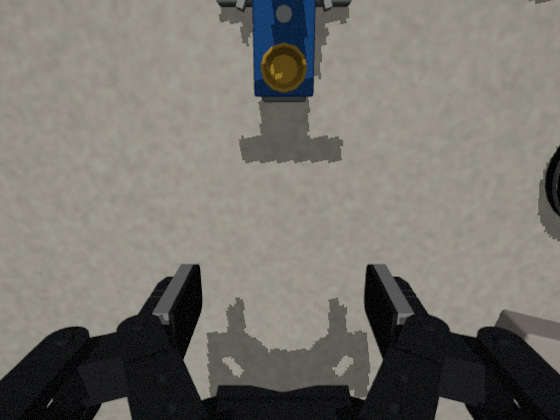

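The mould sits straight, and only a sliver of tongue shows past its mouth end at (285,99). By the geometry that sliver should be 4 mm, so I'll check it.

Run:
```python
from h import *
i,W=cloud("wrist"); z=W[...,2]
T=np.array([[.9767,-.2147],[.2147,.9767]]); XY=(W[...,:2]*1000-[586.7,143])@T.T
P=np.concatenate([XY,z[...,None]*1000],-1)
hsv=cv2.cvtColor(i,cv2.COLOR_RGB2HSV); b=(hsv[...,0]>100)&(hsv[...,0]<130)&(hsv[...,1]>100)&(abs(XY[...,0])<30)&(XY[...,1]>-170)&(z>.043)
Q=P[b]; print("top z",np.percentile(Q[:,2],[5,50,95]).round(1),"y0",np.percentile(Q[:,1],.5).round(1))
for y in (-130,-115,-105): q=Q[abs(Q[:,1]-y)<4]; print(y,len(q),np.percentile(q[:,0],[1,99]).round(1) if len(q) else "")
t=P[(abs(z-.012)<.0025)&(abs(XY[...,0])<12)&(XY[...,1]>-170)]; print("tongue end",len(t),np.percentile(t[:,1],[2,98]).round(1))
m=P[(z>.052)&(z<.062)&(abs(XY[...,0])<15)&(XY[...,1]>-170)]; r=cv2.minAreaRect(m[:,:2].astype(np.float32)); print("mouth",r)
go(586.7+.2147*82,143+.9767*82,260,-12.4); print(env.state()["joint_pos"].round(2))
```

```text
top z [46.9 48.  49.2] y0 -135.5
-130 447 [-16.1  14.4]
-115 366 [-16.3  14.5]
-105 1054 [-16.1  14.7]
tongue end 218 [-139.7 -136.6]
mouth ((-1.0160183906555176, -121.71302032470703), (22.680404663085938, 22.73969078063965), 46.28778839111328)
t 25.6 pos [541.6 -62.1 109.3] yaw -12.28 dx,dy,dz [ 292.1    0.5 -150.5] spin 0.0021 F [1.  0.1 0.3] op 0.8 grip 0.0
[ 0.27  0.54 -0.35  1.92  0.27  0.72 -0.46]
```

The mould is home: its end is at -135.5 and the tongue end at -140, with the top level at 48 mm. Now up and over the crossbar to the tab, fingers shut.

>>> {"name": "step_arm", "arguments": {
  "commands": [
    {"dx":0,"dy":0,"dz":-50,"spin":0},
    {"dx":0,"dy":0,"dz":-100,"spin":0},
    {"dx":0,"dy":0,"dz":-150,"spin":0},
    {"dx":0,"dy":0,"dz":-190,"spin":0},
    {"dx":40,"dy":0,"dz":-200,"spin":0},
    {"dx":90,"dy":0,"dz":-200,"spin":0},
    {"dx":140,"dy":0,"dz":-200,"spin":0},
    {"dx":190,"dy":0,"dz":-200,"spin":0},
    {"dx":240,"dy":0,"dz":-200,"spin":0},
    {"dx":280,"dy":0,"dz":-200,"spin":0},
    {"dx":293,"dy":0,"dz":-200,"spin":0},
    {"dx":293,"dy":0,"dz":-200,"spin":0}
  ],
  "gripper": 1.0
}}

```text
time_s: 27.1
position: [0.604, 0.2238, 0.3092]
tcp_rot: [[0.212, 0.977, -0.001], [0.977, -0.212, -0.0], [-0.0, -0.001, -1.0]]
force: [0.4, -0.5, 1.1]
opening: -0.002
grip_force: 0.0
```

>>> {"name": "step_arm", "arguments": {
  "commands": [
    {"dx":0,"dy":0,"dz":50,"spin":0},
    {"dx":0,"dy":0,"dz":100,"spin":0},
    {"dx":0,"dy":0,"dz":150,"spin":0},
    {"dx":0,"dy":0,"dz":190,"spin":0},
    {"dx":0,"dy":0,"dz":200,"spin":0},
    {"dx":0,"dy":0,"dz":200,"spin":0},
    {"dx":0,"dy":0,"dz":200,"spin":0}
  ]
}}

```text
time_s: 27.98
position: [0.6055, 0.223, 0.1118]
tcp_rot: [[0.215, 0.977, 0.003], [0.977, -0.215, 0.001], [0.002, 0.002, -1.0]]
force: [0.8, 0.4, 1.1]
opening: 0.001
grip_force: 0.0
```

Run:
```python
from h import *
go(604.5,224.1,50,-12.4); print(env.state()["joint_pos"].round(2))
```

```text
t 27.98 pos [605.5 223.  111.8] yaw -12.41 dx,dy,dz [ 0.8 -1.4 61.8] spin -0.0001 F [0.8 0.4 1.1] op 0.001 grip 0.0
[-0.18  0.67 -0.41  1.65  0.33  0.88 -0.93]
```

Press down to about 50 mm, hold, then let go.

>>> {"name": "step_arm", "arguments": {
  "commands": [
    {"dx":0.5,"dy":-1,"dz":20,"spin":0},
    {"dx":0.5,"dy":-1,"dz":36,"spin":0},
    {"dx":0.5,"dy":-1,"dz":44,"spin":0},
    {"dx":0.5,"dy":-1,"dz":50,"spin":0},
    {"dx":0.5,"dy":-1,"dz":56,"spin":0},
    {"dx":0.5,"dy":-1,"dz":62,"spin":0},
    {"dx":0.5,"dy":-1,"dz":62,"spin":0},
    {"dx":0.5,"dy":-1,"dz":62,"spin":0},
    {"dx":0.5,"dy":-1,"dz":62,"spin":0},
    {"dx":0.5,"dy":-1,"dz":62,"spin":0},
    {"dx":0.5,"dy":-1,"dz":62,"spin":0}
  ]
}}

```text
time_s: 29.35
position: [0.6039, 0.2234, 0.0482]
tcp_rot: [[0.215, 0.977, 0.001], [0.977, -0.215, 0.0], [0.0, 0.001, -1.0]]
force: [-0.9, -0.0, 5.0]
opening: 0.003
grip_force: 2.3
```

```bash
cat > chk.py <<'E'
from h import *
i,W=cloud("top"); z=W[...,2]; near=(abs(W[...,0]-.586)<.045)&(abs(W[...,1]-.141)<.03)&(z>.17)&(z<.26)
v=near&(i.max(-1)<90)
for m in (near,v): print("bar z",m.sum(),np.percentile(z[m],[20,50,90]).round(4) if m.any() else "")
i2,W2=cloud("side"); z=W2[...,2]; m=(abs(W2[...,0]-.586)<.045)&(abs(W2[...,1]-.141)<.02)&(z>.17)&(z<.26)&(i2.max(-1)<90)
print("side bar z",m.sum(),np.percentile(z[m],[20,50,90]).round(4) if m.any() else "", env.state()["force"])
cv2.imwrite("pics/s_last.png",cv2.resize(i2[200:380,130:370],None,fx=3.3,fy=3.3)[:,:,::-1])
E
python3 chk.py
```

```text
bar z 112 [0.1897 0.2103 0.2144]
bar z 111 [0.1892 0.2104 0.2144]
side bar z 344 [0.1819 0.208  0.2137] [ 0.12360911 -1.69560603  5.6982554 ]
```

The bar top is at 0.214, so the head reads 0.027: it is resting on the mould. Release the tab and retreat.

>>> {"name": "step_arm", "arguments": {
  "commands": [
    {"dx":0,"dy":0,"dz":-10,"spin":0},
    {"dx":0,"dy":0,"dz":-25,"spin":0},
    {"dx":0,"dy":0,"dz":-60,"spin":0},
    {"dx":0,"dy":0,"dz":-110,"spin":0},
    {"dx":0,"dy":0,"dz":-160,"spin":0},
    {"dx":50,"dy":0,"dz":-200,"spin":0},
    {"dx":100,"dy":0,"dz":-220,"spin":0},
    {"dx":100,"dy":0,"dz":-220,"spin":0},
    {"dx":100,"dy":0,"dz":-220,"spin":0}
  ]
}}

```text
time_s: 30.58
position: [0.6245, 0.3204, 0.2677]
tcp_rot: [[0.214, 0.977, -0.001], [0.977, -0.214, -0.001], [-0.002, -0.001, -1.0]]
force: [0.7, -0.6, -0.9]
opening: -0.004
grip_force: 0.0
```

```bash
python3 chk.py
python3 - <<'E'
from h import *
i,W=cloud("top"); hsv=cv2.cvtColor(i,cv2.COLOR_RGB2HSV); z=W[...,2]
m=((hsv[...,0]<8)|(hsv[...,0]>172))&(hsv[...,1]>170)&(abs(W[...,0]-.604)<.02)&(abs(W[...,1]-.224)<.02)
print("tab z",m.sum(),np.median(z[m]))
for n,(u0,v0,u1,v1) in dict(collet=(245,130,290,175),box=(300,140,350,190),mop=(178,148,208,182)).items():
    q=W[v0:v1,u0:u1].reshape(-1,3); q=q[q[:,2]>.01]; print(n,len(q),q.mean(0).round(4) if len(q) else "")
E
```

```text
bar z 244 [0.2073 0.2112 0.2147]
bar z 244 [0.2073 0.2112 0.2147]
side bar z 453 [0.1828 0.2093 0.2137] [0.51662584 0.49400875 0.07243075]
tab z 110 0.06777325088650143
collet 749 [ 0.7627 -0.0913  0.0195]
box 853 [ 0.7131 -0.2327  0.0327]
mop 368 [0.7348 0.0904 0.0539]
```

View pics/s_last.png

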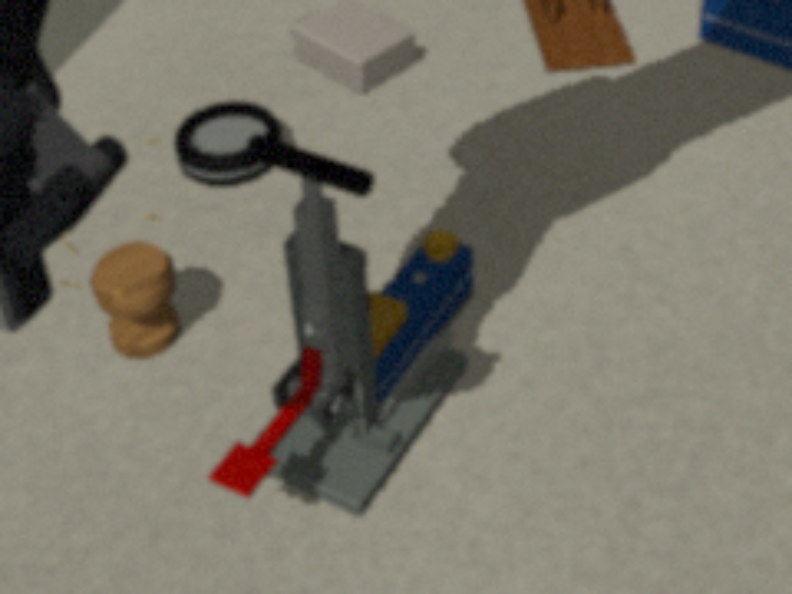

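The head rests on the mould at crop (385,320), with the mouth out at (440,245). The tab has sprung back, and the collet, box and mop are where they started. Handing in.

```bash
python3 -c "
from workcell import env
print(env.finish_job())"
```

```text
the job is handed in; nothing more can be done
None
```

I handed the job in at about 31 s: the middle-sized mould is fully home in the stand with its brass mouth out, the head rests on it (about 0.027), the pawl has sprung back to within about 2 mm of its starting height, and the collet, box and mop haven't moved.

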